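# Fit the distance tube into the wheel hub up to its depth ring

## Robot

A 6-joint arm with a two-finger parallel gripper is mounted at the origin on the work surface; the furniture and walls round the work are solid. World frame = base frame: x ahead of the robot, y to its left, z up, the work surface at z = 0. Lengths are in m, angles in degrees, forces in N, time in s.
With the tool pointing down it reaches from about 0.35 to 0.875 m from the base axis. Payload 4.2 kg.
Tool frame: the origin (TCP) lies at the very end of the fingers, on their centre line; the grasp point (between the pads) lies 19 mm behind it; z points along the fingers, y is the line along which they close (so a half turn about z gives the same grasp; the last joint's range is limited). The gripper opens to 85 mm and grips with 20 to 120 N. Pads are 22 mm wide; open, the fingers measure 114 mm over their backs; the gripper's body (76 mm by 85 mm) begins 54 mm behind the grasp point. The pads swing forward as they close: fully open they stand 13 mm farther back than shut.
Start: joints at [79.103, 22.042, 0.453, 0, -68.411, -14.817], TCP at [0.271, 0.563, 0.231] pointing down, gripper open.
Joint ranges: [-179.83, 179.83], [-69.29, 118.12], [-61.27, 80.66], [-181.25, 117.63], [-171.15, -9.14], [-177.46, 177.46]. Speed limits (degrees/s): [159.86, 159.86, 180, 180, 180, 180].

## Interface

Orientations are given as a 3x3 rotation matrix whose columns are the frame's x, y, z axes.
In Python, from plant import manip gives the robot as it stands. The module is installed in compiled form; this text tells all that it offers.
- The arm moves only by the shell command python3 -m creep 'ROWS'. ROWS is JSON, a list of rows, each a list of 7 numbers: the shift along the world's x, y, z in m, then the turn, a rotation vector about the world's x, y, z in degrees, then the finger opening in m, from 0 to 0.0854. In form: [[dx, dy, dz, ax, ay, az, gripper], ...]. A call has 1 to 12 rows; each row is the pose to reach, as a shift and turn from the pose commanded when the call began; what a row does not reach only later rows make up. A row lasts 1/10 s, in which the tool goes at most 50 mm and 8.59 degrees, less where a joint would pass 70% of its speed; a pose out of reach is approached as far as the arm can. A call with a gripper value outside its range is refused whole. The fingers move at their own pace and stop on an object; the grip force is fixed at half the most. Time passes only in rows, so rows that repeat a pose let the fingers close. It gives the time, the measured TCP pose, the force, the opening and the grip force at its end, in the units of the state.
- manip.sense(): the state, without advancing time (a new reading comes with each control period).
- manip.snapshot(name): name is "side" or "top" or "wrist"; returns a dict with "color" (384x512x3 uint8, red, green, blue), "fx", "fy", "cx", "cy" (pixels), "world_to_cam" (4x4, takes a point from world to camera coordinates). Camera axes: x right, y down, z forward; pixel columns grow to the right and rows downward; lengths in m; the calibration is good to about 2 mm. A picture is of the moment at which its call begins. There is no depth.
- manip.job_done(): hands the job in; it is judged then, once.
Trained networks look in a picture, given as the dict that the camera call returned (one of the last four; its "shot" number tells which), for a name from the list of things; names that differ only in an ending like _2 or _b are one class to them, and where a whole thing is asked for, a point or a joint stands for the part that bears it (a point fixed in the world has none). Each returns a list of dicts, best first, with "confidence" (0 to 1); they miss things now and then, are a little off and sometimes report something else, mostly with a low value. They report only what shows in the picture. A call takes as long as a camera call. They do not tell look-alikes from the thing itself.
- manip.recognise(picture, label): "bbox" ([left, top, width, height] in pixels, round what is visible of it).
The state is a dict: "clock": time; "q": joint angles; "dq": joint speeds; "tau": joint torques, N m; "position": TCP position; "orientation": TCP orientation; "wrist_force": force on the tool from outside, world axes, zero at the start; "moment": the same for the moment, N m; "width": finger opening in m; "finger_force": force on a finger pad.
Only numpy, scipy, OpenCV 4.12 (cv2) and the standard library are available. Lean on these libraries where they do the work, as an engineer would, in place of code of your own. Each camera call takes 0.05 s, during which the arm holds its last target. There are 200 camera calls.

## Task

Take the longest, slim tube that has a dark depth ring round it, stand it in the bore of the wheel hub and press it down until the ring is level with the hub's mouth, no deeper, then let it go standing there. Leave the thick tube and the short spacer where they stand.

Things in the scene. Friction and masses are not known exactly. Their poses are not given: they have to be found in the camera images.
- sleeve_mid (a point): the tube to fit: aluminium, 28 mm diameter, 110 mm long, 70 to 140 g, standing upright. A dark ring 4 mm wide runs round it, 40 mm above its foot. This point is on the axis half-way up: 55 mm above the foot, 15 mm above the ring; z points up along the tube. Grip it across its diameter about 20 mm above this point: lower down, the fingers would meet the hub's mouth before the ring is level with it
- hub_mouth (a point): centre of the mouth (top edge, z up) of the fixed wheel hub: finned aluminium barrel 90 mm high on a bolted 116 mm flange; lip 67 mm across. Upright bore 33 mm, flared to 43 over the top 8 mm. A plug in it, 15 to 19 mm below the mouth at first, carries the tube; a push of 6 N slides it down (to 65 mm at most) and it stays there, no springing back: a tube pressed too deep cannot be set back up
- thick_mid (a point): a bystander: plain aluminium tube without a ring, 38 mm diameter, 90 mm long, too thick for the bore, standing upright. This point is on its axis half-way up, 45 mm above the worktop
- short_mid (a point): a bystander: short aluminium axle spacer tube without a ring, 25 mm diameter, 62 mm long, standing upright. This point is on its axis half-way up, 31 mm above the worktop. The three tubes may stand in one another's places
Mind the look-alikes: they are no part of the job. What is shaped like the part that bears sleeve_mid but blue, orange or yellow is not meant.

How it is judged (in metres and radians):
At the end, for the whole second after the job is handed in: The ringed tube stands in the hub's bore, within 10 degrees of upright and its middle within 12 mm of the bore's axis, the ring within 10 mm of the plane of the mouth, above or below. The thick tube and the short spacer are within 30 mm of where they stood (horizontal distance between sleeve_mid and hub_mouth below 0.012 m and z of sleeve_mid in the frame of hub_mouth between 0.005 and 0.025 m and angle between sleeve_mid's own z axis and vertical below 0.175 rad and distance of each of thick_mid, short_mid from where it was at the start of the episode below 0.03 m); the robot touches nothing.
It fails at once if the thick tube is moved by more than 30 mm or knocked over (distance of thick_mid from where it was at the start of the episode above 0.03 m).
It fails at once if the short spacer is moved by more than 30 mm or knocked over (distance of short_mid from where it was at the start of the episode above 0.03 m or angle between short_mid's own z axis and vertical above 0.7 rad).
It also fails if it takes over 45 s, if anything falls off the work surface, if the arm or the gripper's body presses on something with over 40 N, if the wrist force passes 120 N, or if a joint passes its speed limit or range.

## Working session

There is one attempt and no reset: what is moved stays moved. The work goes in short steps, Python scripts to look and compute and a shell command to move; the robot and the scene stay as the last step left them, time stands still between calls to the robot, and variables do not carry over. Pictures are saved under pics/ and viewed, at most 10 in all, crops included, and the job is handed in when it is done.

```bash
mkdir -p pics
cat > h.py <<'E'
import numpy as np,cv2
from plant import manip
def snap(n):
    return manip.snapshot(n)
def ray(p,u,v):
    M=np.array(p["world_to_cam"]);R=M[:3,:3];t=M[:3,3]
    return -R.T@t, R.T@np.array([(u-p["cx"])/p["fx"],(v-p["cy"])/p["fy"],1])
def at_z(p,u,v,z):
    o,d=ray(p,u,v);return o+d*(z-o[2])/d[2]
def proj(p,X):
    M=np.array(p["world_to_cam"]);c=M[:3,:3]@np.array(X)+M[:3,3]
    return np.array([p["fx"]*c[0]/c[2]+p["cx"],p["fy"]*c[1]/c[2]+p["cy"]])
E
python3 - <<'E'
from h import *
np.set_printoptions(precision=3,suppress=True)
ims=[]
for n in ["side","top"]:
    p=snap(n);ims.append(p["color"][:,:,::-1])
    print(n,"cam at",ray(p,0,0)[0],"axis",ray(p,p["cx"],p["cy"])[1])
    for l,z in [("sleeve_mid",.055),("hub_mouth",.045),("thick_mid",.045),("short_mid",.031)]:
        for r in manip.recognise(p,l)[:4]:
            b=r["bbox"];print(l,round(r["confidence"],2),np.round(b),at_z(p,b[0]+b[2]/2,b[1]+b[3]/2,z))
cv2.imwrite("pics/a.png",ims[0]);cv2.imwrite("pics/b.png",ims[1])
s=manip.sense();print(s["clock"],s["orientation"],s["position"],s["width"])
E
```

```text
side cam at [ 0.257 -0.434  0.851] axis [ 0.274  0.463 -0.843]
sleeve_mid 0.85 [175. 132.  15.  33.] [0.426 0.208 0.055]
sleeve_mid 0.78 [188. 109.  15.  34.] [0.49  0.261 0.055]
sleeve_mid 0.76 [230. 109.  14.  35.] [0.588 0.204 0.055]
sleeve_mid 0.66 [226.  93.   7.  32.] [0.601 0.272 0.055]
hub_mouth 0.79 [258. 197.  46.  56.] [ 0.531 -0.106  0.045]
thick_mid 0.8 [223. 148.  20.  35.] [0.516 0.102 0.045]
short_mid 0.5 [306. 291.  16.  18.] [ 0.502 -0.287  0.031]
top cam at [0.28  0.016 1.256] axis [ 0.201 -0.018 -0.979]
sleeve_mid 0.72 [118. 165.  20.  16.] [0.612 0.328 0.055]
sleeve_mid 0.68 [169. 228.  21.  16.] [0.428 0.208 0.055]
sleeve_mid 0.5 [146. 163.  15.  23.] [0.6   0.263 0.055]
sleeve_mid 0.44 [166. 166.  17.  21.] [0.589 0.207 0.055]
hub_mouth 0.84 [265. 163.  46.  41.] [ 0.536 -0.09   0.045]
thick_mid 0.71 [204. 189.  13.  20.] [0.519 0.118 0.045]
0.5 [[ 0.901 -0.434 -0.   ]
 [-0.434 -0.901 -0.   ]
 [-0.     0.    -1.   ]] [0.271 0.563 0.231] 0.08557496666008577
```

View pics/a.png

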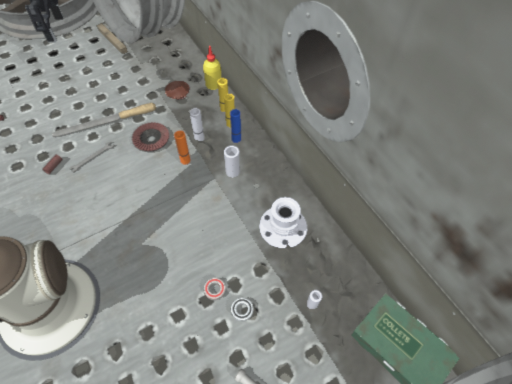

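View pics/b.png

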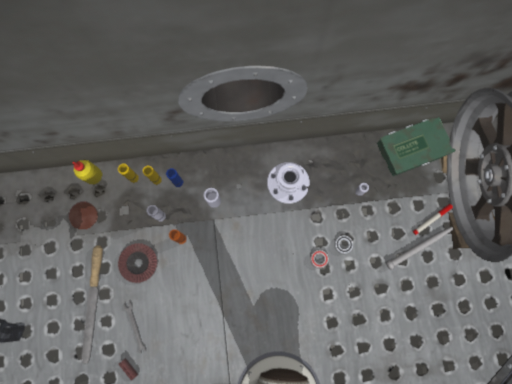

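Side view: the white ringed tube is at about (196,124), with the orange one at (182,147), blue at (236,125), thick tube at (232,161), hub mouth at (286,208) and spacer at (314,299). In the top view the ringed tube is at about (156,213) and the hub mouth at (290,177). I'll zoom in on the tube and the hub.

Run:
```python
from h import *
np.set_printoptions(precision=4,suppress=True)
def c(n,u,v):
    p=snap(n);return p,cv2.resize(p["color"][v-32:v+33,u-32:u+33,::-1],(390,290*390//290),interpolation=cv2.INTER_CUBIC)[:290+100]
ps,a=c("side",196,124);pt,b=c("top",156,213)
_,d=c("side",286,215);_,e=c("top",289,182)
im=np.vstack([np.hstack([a,b]),np.hstack([d,e])]);cv2.imwrite("pics/c.png",cv2.resize(im,(600,600)))
from scipy.optimize import least_squares
A=[ray(ps,195.5,126),ray(pt,156,213)]
def tri(A):
    M=0;r=0
    for o,d in A:
        d=d/np.linalg.norm(d);P=np.eye(3)-np.outer(d,d);M=M+P;r=r+P@o
    return np.linalg.solve(M,r)
print("sleeve",tri(A),"hub mouth",tri([ray(ps,286,209),ray(pt,290,177)]),at_z(ps,286,209,.09),at_z(pt,290,177,.09))
for zz in (0,.11):print(proj(ps,[.485,.255,zz]),proj(pt,[.485,.255,zz]))
```

```text
sleeve [0.4937 0.2642 0.0521] hub mouth [ 0.5461 -0.0943  0.087 ] [ 0.5471 -0.096   0.09  ] [ 0.5433 -0.0934  0.09  ]
[197.4069 141.3861] [163.7013 219.8559]
[192.5581 113.9324] [154.7954 213.7299]
```

View pics/c.png

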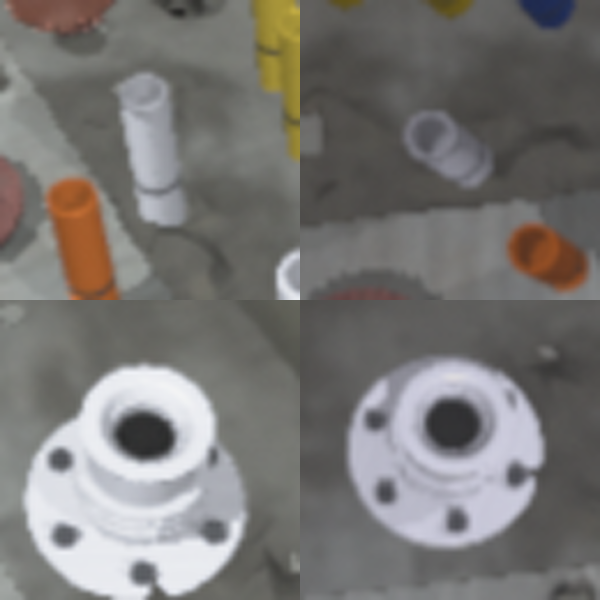

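The pose checks out: mid z is about 0.052 and the mouth about 0.09. I'll go above the sleeve, turning 26° so the fingers close along world y, away from the orange tube.

```bash
python3 -m creep '[[0.025,-0.035,0,0,0,6,0.085],[0.05,-0.07,0,0,0,12,0.085],[0.08,-0.105,0,0,0,18,0.085],[0.105,-0.14,0,0,0,26,0.085],[0.13,-0.175,0,0,0,26,0.085],[0.16,-0.21,0,0,0,26,0.085],[0.185,-0.245,0,0,0,26,0.085],[0.21,-0.28,0,0,0,26,0.085],[0.223,-0.299,0,0,0,26,0.085],[0.223,-0.299,0,0,0,26,0.085],[0.223,-0.299,0,0,0,26,0.085]]'
python3 - <<'E'
from h import *
np.set_printoptions(precision=4,suppress=True)
p=snap("wrist");cv2.imwrite("pics/d.png",p["color"][:,:,::-1])
for r in manip.recognise(p,"sleeve_mid")[:3]:
    b=r["bbox"];print(round(r["confidence"],2),np.round(b))
print(ray(p,0,0)[0],ray(p,256,192)[1])
for z in (0,.04,.11): print(z,proj(p,[.494,.264,z]))
ps=snap("side");pt=snap("top")
print("rim",at_z(ps,195.6,111.9,.11),at_z(pt,152.6,209.8,.11))
E
```

```text
clock: 1.8
position: [0.4943, 0.2638, 0.2314]
orientation: [[1.0, 0.004, 0.0], [0.004, -1.0, 0.0], [0.0, -0.0, -1.0]]
wrist_force: [1.0, -0.3, 0.2]
width: 0.0854
finger_force: 0.0
0.95 [170.  32.  50.  48.]
0.84 [243.  54.  30.  38.]
0.7 [249. 152.  27.  46.]
[0.5704 0.264  0.375 ] [-0.3033  0.008  -0.9529]
0 [258.4023 161.0513]
0.04 [258.3831 167.8062]
0.11 [258.3365 184.1274]
rim [0.4949 0.2575 0.11  ] [0.4955 0.2597 0.11  ]
```

View pics/d.png

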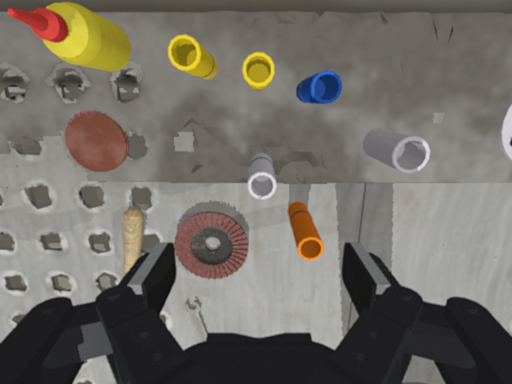

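The ringed tube's rim is at (262,185), against a predicted (258,184), so the correction is about −3 mm in y. Descending and gripping.

```bash
python3 -m creep '[[0,-0.003,-0.04,0,0,0,0.085],[0,-0.003,-0.08,0,0,0,0.085],[0,-0.003,-0.12,0,0,0,0.085],[0,-0.003,-0.15,0,0,0,0.085],[0,-0.003,-0.174,0,0,0,0.085],[0,-0.003,-0.174,0,0,0,0.085],[0,-0.003,-0.174,0,0,0,0.02],[0,-0.003,-0.174,0,0,0,0.02],[0,-0.003,-0.174,0,0,0,0.02],[0,-0.003,-0.174,0,0,0,0.02],[0,-0.003,-0.174,0,0,0,0.02],[0,-0.003,-0.174,0,0,0,0.02]]'
```

```text
clock: 3.2
position: [0.4948, 0.2615, 0.0588]
orientation: [[1.0, 0.005, 0.002], [0.005, -1.0, 0.001], [0.002, -0.001, -1.0]]
wrist_force: [-0.9, -0.8, 6.6]
width: 0.0268
finger_force: 58.6
```

```bash
python3 -m creep '[[0,0,0.03,0,0,0,0.02],[0,0,0.07,0,0,0,0.02],[0,0,0.11,0,0,0,0.02],[0,0,0.14,0,0,0,0.02],[0,0,0.15,0,0,0,0.02],[0,0,0.15,0,0,0,0.02]]'
python3 -m creep '[[0.005,-0.03,0,0,0,0,0.02],[0.01,-0.07,0,0,0,0,0.02],[0.015,-0.11,0,0,0,0,0.02],[0.02,-0.15,0,0,0,0,0.02],[0.03,-0.19,0,0,0,0,0.02],[0.035,-0.23,0,0,0,0,0.02],[0.04,-0.27,0,0,0,0,0.02],[0.045,-0.31,0,0,0,0,0.02],[0.05,-0.34,0,0,0,0,0.02],[0.051,-0.356,0,0,0,0,0.02],[0.051,-0.356,0,0,0,0,0.02],[0.051,-0.356,0,0,0,0,0.02]]'
python3 - <<'E'
from h import *
np.set_printoptions(precision=4,suppress=True)
T=manip.sense()["position"];print(T)
ims=[]
for n,w in (("side",45),("wrist",96),("top",45)):
    p=snap(n)
    u,v=proj(p,[.546,-.095,.11]).astype(int);print(n,u,v,"mouth",proj(p,[.546,-.095,.09])-[u-w,v-w],"foot",proj(p,[T[0],T[1],T[2]-.057])-[u-w,v-w],"top",proj(p,[T[0],T[1],T[2]+.053])-[u-w,v-w])
    c=cv2.copyMakeBorder(p["color"],w,w,w,w,0)[v:v+2*w,u:u+2*w,::-1]
    ims.append(cv2.resize(c,(400,400),interpolation=cv2.INTER_CUBIC))
cv2.imwrite("pics/e.png",np.hstack(ims[:2]))
cv2.imwrite("pics/e2.png",ims[2])
E
```

```text
clock: 3.8
position: [0.4943, 0.2614, 0.2084]
orientation: [[1.0, 0.005, 0.002], [0.005, -1.0, 0.002], [0.002, -0.002, -1.0]]
wrist_force: [-0.8, -0.6, -2.0]
width: 0.0266
finger_force: 59.1
clock: 5.0
position: [0.544, -0.095, 0.2051]
orientation: [[1.0, 0.004, -0.004], [0.004, -1.0, 0.0], [-0.004, -0.0, -1.0]]
wrist_force: [0.8, 0.7, -1.8]
width: 0.0265
finger_force: 59.4
[ 0.544  -0.095   0.2051]
side 286 204 mouth [44.3572 49.8972] foot [45.682  36.6811] top [50.3     5.9715]
wrist 259 189 mouth [96.0337 90.3991] foot [ 96.1867 114.596 ] top [ 96.7738 217.8348]
top 290 174 mouth [45.4842 46.914 ] foot [47.1468 42.2018] top [50.5484 30.2479]
```

View pics/e.png

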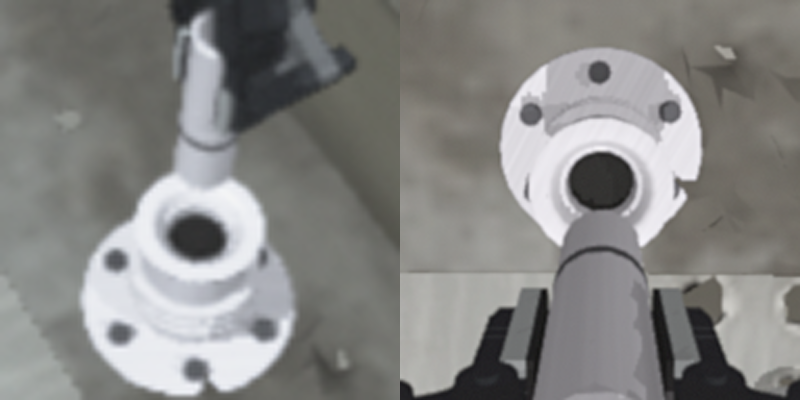

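The foot shows over the hub as predicted, and the mouth centre agrees to about 1 mm. Approaching to just above the mouth.

```bash
python3 -m creep '[[0.001,-0.001,-0.02,0,0,0,0.02],[0.001,-0.001,-0.04,0,0,0,0.02],[0.001,-0.001,-0.048,0,0,0,0.02],[0.001,-0.001,-0.048,0,0,0,0.02],[0.001,-0.001,-0.048,0,0,0,0.02]]'
python3 - <<'E'
from h import *
np.set_printoptions(precision=4,suppress=True)
T=manip.sense()["position"];print(T)
ims=[]
for n,w in (("side",32),("wrist",80)):
    p=snap(n)
    u,v=proj(p,[.546,-.095,.1]).astype(int);print(n,"mouth",(proj(p,[.546,-.096,.09])-[u-w,v-w])*200/w,"foot",(proj(p,[T[0],T[1],T[2]-.0588])-[u-w,v-w])*200/w)
    ims.append(cv2.resize(p["color"][v-w:v+w,u-w:u+w,::-1],(400,400),interpolation=cv2.INTER_CUBIC))
cv2.imwrite("pics/f.png",np.hstack(ims))
E
```

```text
clock: 5.65
position: [0.5467, -0.0956, 0.16]
orientation: [[1.0, 0.006, 0.001], [0.006, -1.0, -0.0], [0.001, 0.0, -1.0]]
wrist_force: [0.2, 0.8, -1.6]
width: 0.0269
finger_force: 59.4
[ 0.5467 -0.0956  0.16  ]
side mouth [203.7395 220.1837] foot [207.2864 202.7381]
wrist mouth [204.8055 189.9774] foot [203.5188 200.2706]
```

View pics/f.png

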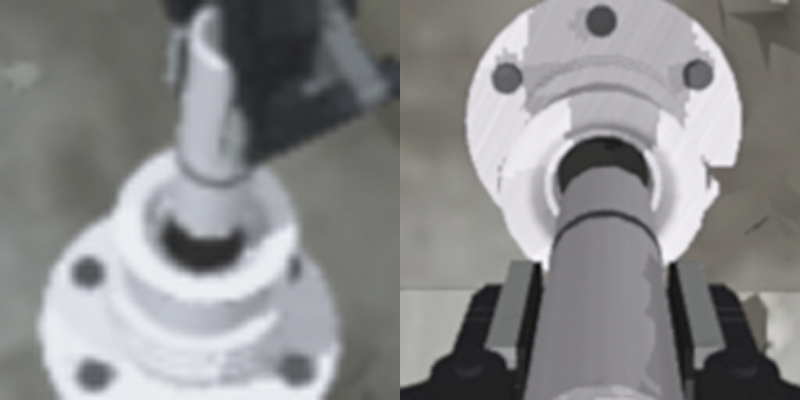

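Tube and bore are concentric in both views (foot at x 207 against lip 207, and 605 against 603). Lowering into the bore.

```bash
python3 -m creep '[[0,0,-0.007,0,0,0,0.02],[0,0,-0.014,0,0,0,0.02],[0,0,-0.020,0,0,0,0.02],[0,0,-0.020,0,0,0,0.02]]'
python3 -m creep '[[0,0,-0.004,0,0,0,0.02],[0,0,-0.008,0,0,0,0.02],[0,0,-0.012,0,0,0,0.02],[0,0,-0.012,0,0,0,0.02]]'
```

```text
clock: 6.15
position: [0.5453, -0.096, 0.1379]
orientation: [[1.0, 0.005, -0.003], [0.005, -1.0, -0.0], [-0.003, 0.0, -1.0]]
wrist_force: [-0.5, 0.4, -1.5]
width: 0.0269
finger_force: 59.4
clock: 6.55
position: [0.5465, -0.0959, 0.1274]
orientation: [[1.0, 0.005, 0.001], [0.005, -1.0, -0.0], [0.001, 0.0, -1.0]]
wrist_force: [-0.2, -0.5, 0.8]
width: 0.0268
finger_force: 59.6
```

```bash
python3 -m creep '[[0,0,-0.003,0,0,0,0.02],[0,0,-0.006,0,0,0,0.02],[0,0,-0.009,0,0,0,0.02],[0,0,-0.012,0,0,0,0.02],[0,0,-0.014,0,0,0,0.02],[0,0,-0.014,0,0,0,0.02],[0,0,-0.014,0,0,0,0.02]]'
python3 - <<'E'
from h import *
np.set_printoptions(precision=4,suppress=True)
T=manip.sense()["position"];print(T)
ims=[]
for n,w in (("side",32),("wrist",64)):
    p=snap(n)
    u,v=proj(p,[.546,-.095,.1]).astype(int)
    ims.append(cv2.resize(p["color"][v-w:v+w,u-w:u+w,::-1],(400,400),interpolation=cv2.INTER_CUBIC))
cv2.imwrite("pics/g.png",np.hstack(ims))
E
```

```text
clock: 7.25
position: [0.5463, -0.0959, 0.1129]
orientation: [[1.0, 0.005, 0.0], [0.005, -1.0, 0.0], [0.0, -0.0, -1.0]]
wrist_force: [1.2, -1.4, 0.8]
width: 0.0265
finger_force: 59.5
[ 0.5463 -0.0959  0.1129]
```

View pics/g.png

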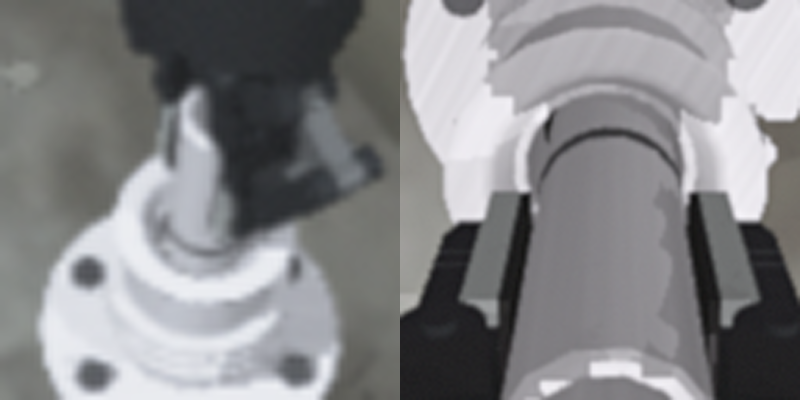

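The ring sits just above the mouth: about 4 mm by kinematics, 4–7 mm in the picture. Pressing 5 mm more.

```bash
python3 -m creep '[[0,0,-0.002,0,0,0,0.02],[0,0,-0.004,0,0,0,0.02],[0,0,-0.005,0,0,0,0.02],[0,0,-0.005,0,0,0,0.02],[0,0,-0.005,0,0,0,0.02]]'
python3 - <<'E'
from h import *
T=manip.sense()["position"];print(T)
ims=[]
for n,w in (("side",32),("wrist",64)):
    p=snap(n)
    u,v=proj(p,[.546,-.095,.1]).astype(int)
    ims.append(cv2.resize(p["color"][v-w:v+w,u-w:u+w,::-1],(400,400),interpolation=cv2.INTER_CUBIC))
cv2.imwrite("pics/h.png",np.hstack(ims))
E
```

```text
clock: 7.85
position: [0.5462, -0.0959, 0.1083]
orientation: [[1.0, 0.005, 0.0], [0.005, -1.0, 0.0], [0.0, -0.0, -1.0]]
wrist_force: [0.1, -1.0, 3.4]
width: 0.0266
finger_force: 59.5
[ 0.5462358  -0.09587894  0.10827616]
```

View pics/h.png

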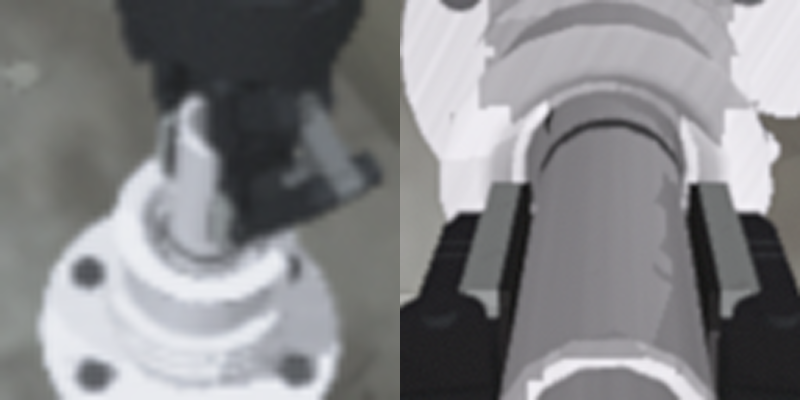

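The ring is level with the mouth to within about 3 mm, and the grip hasn't slipped. Releasing and retreating straight up.

```bash
python3 -m creep '[[0,0,0,0,0,0,0.05],[0,0,0,0,0,0,0.06],[0,0,0,0,0,0,0.06],[0,0,0,0,0,0,0.06],[0,0,0,0,0,0,0.06],[0,0,0.02,0,0,0,0.06],[0,0,0.05,0,0,0,0.06],[0,0,0.09,0,0,0,0.06],[0,0,0.13,0,0,0,0.06],[0,0,0.15,0,0,0,0.06],[0,0,0.15,0,0,0,0.06]]'
python3 - <<'E'
from h import *
np.set_printoptions(precision=1,suppress=True)
ims=[]
for n,w in (("side",32),("wrist",80)):
    p=snap(n)
    u,v=proj(p,[.546,-.095,.1]).astype(int)
    for X in ([.546,-.096,.16],[.546,-.096,.09]):print(n,(proj(p,X)-[u-w,v-w])*200/w)
    c=cv2.copyMakeBorder(p["color"],w,w,w,w,0)[v:v+2*w,u:u+2*w,::-1]
    ims.append(cv2.resize(c,(400,400),interpolation=cv2.INTER_CUBIC))
cv2.imwrite("pics/i.png",np.hstack(ims))
E
```

```text
clock: 9.05
position: [0.5479, -0.096, 0.2623]
orientation: [[1.0, 0.005, 0.008], [0.005, -1.0, -0.0], [0.008, 0.0, -1.0]]
wrist_force: [0.4, 1.0, -0.9]
width: 0.0594
finger_force: 0.0
side [219.8 116.5]
side [203.7 220.2]
wrist [204.5 241.4]
wrist [204.5 194.7]
```

View pics/i.png

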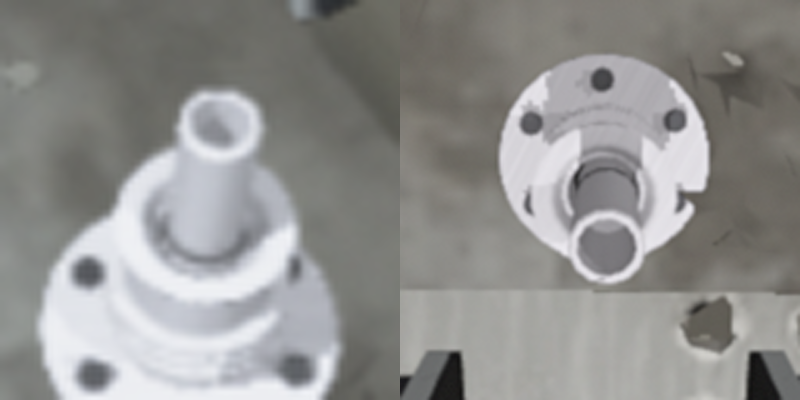

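The rim is at (220,126) and the lip at (207,229). That offset matches 70 mm above the mouth, so the tube is upright, the ring is level, and the gripper is clear.

```bash
python3 -c "from plant import manip;print(manip.job_done())"
```

```text
the job is handed in; nothing more can be done
None
```

The ringed tube is standing released and upright in the hub bore, with its ring level with the mouth to within about 3 mm by my measurements; the arm went nowhere near the thick tube or the spacer, and the job is handed in (no verdict was returned).

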